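# Stow the blender coupling and clamp the clip-top tin

### The arm

A 7-joint arm with a two-finger parallel gripper is mounted at the origin on the work surface. World frame = base frame: x ahead of the robot, y to its left, z up, the work surface at z = 0. Lengths are in mm, angles in rad, forces in N, time in s.
With the tool pointing down it reaches from about 400 to 850 mm from the base axis. Payload 4.5 kg.
Tool frame: the origin (TCP) lies between the finger pads; the fingertips stand 22 mm ahead of it and the grasp point (between the pads) lies 3 mm ahead of it (r.tips_ahead is the distance from the TCP to the fingertips, in mm); z points along the fingers, y is the line along which they close (so a half turn about z gives the same grasp; the last joint's range is limited). The gripper opens to 88 mm and grips with 3 to 60 N. Pads are 18 mm wide; open, the fingers measure 123 mm over their backs; the gripper's body (75 mm by 187 mm) begins 45 mm behind the grasp point.
Start: joints at [-1.221, 0.689, -0.195, 1.565, 0.157, 0.902, -0.215], TCP at [194.091, 594.121, 260.743] pointing down, gripper open.
Joint ranges: [-3.01, 3.01], [-0.46, 2.08], [-1.47, 1.51], [0.13, 2.56], [-1, 4.14], [0.04, 2.09], [-2.66, 2.66]. Speed limits (rad/s): [2.57, 2.57, 3.14, 3.14, 3.14, 3.14, 3.14].

### API

Orientations are given as [roll, pitch, yaw] about the fixed x, y, z axes, in that order (R = Rz(yaw) Ry(pitch) Rx(roll)).
In Python, from rig import sensors, viewer, workorder, r gives the robot as it stands.
- The arm moves only by the shell command python3 -m pendant 'ROWS'. ROWS is JSON, a list of rows, each an object of numbers: "x", "y", "z": the shift along the world's x, y, z in cm; "spin": the turn about the world's z in rad; "claw": the closure, from -1 (fully open) to 1 (shut), so that 0 is half open. A call has 1 to 20 rows; each row shifts and turns the commanded pose from where the row before left it; what a row does not reach is not made up. A row lasts 1/12 s, in which the tool goes at most 41.7 mm and 7.16 degrees, less where a joint would pass 70% of its speed; a pose out of reach is approached as far as the arm can. A call is refused whole if a number of a shift passes 4.17 or a number of a turn 0.125, either way. A call with a gripper value outside its range is refused whole. The fingers move at their own pace and stop on an object; the grip force is fixed at half the most. Time passes only in rows, so rows that do not move let the fingers close. It gives the time, the measured TCP pose, the force, the opening and the grip force at its end, in the units of the state.
- sensors.state(): the state, without advancing time (a new reading comes with each control period).
- viewer.snapshot(name): name is "scene" or "top"; returns the picture (384x512x3 uint8, blue, green, red); there is no depth.
- viewer.calibration(name): a dict with "camera_matrix" (3x3 intrinsics, pixels), "dist" ([k1, k2, p1, p2, k3] as OpenCV has them; the pictures are not rectified), "R" (3x3) and "t" (3): a world point X has camera coordinates R X + t. Camera axes: x right, y down, z forward; pixel columns grow to the right and rows downward; lengths in mm; the calibration is good to about 2 mm. A picture is of the moment at which its call begins. calibration takes no time and is no camera call.
- workorder.job_done(): hands the job in; it is judged then, once.
The state is a dict: "time_s": time; "joints": joint angles; "joint_vel": joint speeds; "joint_torque": joint torques, N m; "ee_pos": TCP position; "ee_rot": TCP orientation; "contact_force": force on the tool from outside, world axes, zero at the start; "wrist_torque": the same for the moment, N m; "gripper_width": finger opening in mm; "grasp_force": force on a finger pad.
Only numpy, scipy, OpenCV 4.12 (cv2) and the standard library are available. Lean on these libraries where they do the work, as an engineer would, in place of code of your own. Each camera call takes 0.05 s, during which the arm holds its last target. There are 200 camera calls.

### The job

Put the loose steel blender coupling, flange down, into the compartment of the divided clip-top tin that matches its size and let go of it. Then shut the tin's hinged lid, and finally swing the wire bail up and over centre onto the lid until it snaps fully home and clamps it. Leave the blender base, the glass jug and the plastic pot where they are.

Things in the scene. Friction and masses are not known exactly. Their poses are not given: they have to be found in the camera images.
- tin: aluminium clip-top tin fixed to the counter, open on top, 100 mm (x) by 164 mm (y) by 80 mm high, walls 4 mm. Origin: centre of its underside; x points from its front (bail side, facing the robot) to its back (hinge side), z up. Inside, two pale wooden inserts side by side along y, flat tops 48 mm above the counter, each with one round pocket 38 mm from the tin's middle; which lies at +y varies.
- large_pocket (a point): centre of the floor of the large round pocket, 60 mm across, 10 mm deep, floor 38 mm above the counter. The coupling fits here with about 7 mm of play all round.
- small_pocket (a point): centre of the floor of the small round pocket, 35 mm across, 10 mm deep, floor 38 mm above the counter. Too small for the coupling.
- coupling_mid (a point): steel blender coupling standing loose on the counter (0.08 to 0.17 kg): a round flange 46 mm across and 9 mm high at the foot, and above it a plain round hub 22 mm across, 38 mm high in all. This point is on its axis half-way up, 19 mm above its underside; z up along the axis. Grasp it by the hub.
- lid (a joint): angle of the tin's hinged lid (rad): 0 shut, grows as it opens up and back, 2.05 fully open. The hinge is stiff, so the lid stays at any angle (about 3 N at its free edge moves it). At 90 degrees it stands upright along the back of the tin.
- lid_hinge (a point): middle of the lid's hinge axis, on the back rim: 50 mm behind the tin's middle, 80 mm above the counter; the axis runs along the tin's y.
- lid_edge (a point): middle of the lid's free edge, 102 mm from the hinge. The lid is an aluminium plate 102 x 166 mm, 7 mm thick; shut, its underside is level with hinge and rim and its top 87 mm above the counter. On its outer face a steel saddle block, 50 mm along y, 40 mm deep, 18.5 mm high, its front 40 mm from the free edge.
- bail (a joint): how far the wire bail clasp is swung shut (rad): 0 open, lying 1.0 rad forward of upright (towards the tin's -x); upright at 1.0; 1.15 fully home on the lid's saddle, just past upright. Starts near 0. A spring throws it over centre: below 0.70 it springs back open, above 0.70 it snaps shut by itself; it takes up to about 6 N at the tab. Home, it holds a shut lid down; swung before the lid is shut, it blocks the lid.
- bail_pivot (a point): middle of the bail's pivot axis, inside the tin at its middle (x = 0, y = 0), 20 mm above the counter; the axis runs along the tin's y.
- bail_tab (a point): grip point on the bail's flat thumb tab, 122 mm from the pivot axis. The bail is a 6 mm steel wire loop with a crossbar along y, 90 mm from the pivot axis; the tab stands out from its middle, from 90 to 134 mm, 14 mm wide (y), 5 mm thick. Pinched along y from above, it turns between the pads as the bail swings.
- blender: bystander: white round blender base with dark collar, 170 mm across, 175 mm high; origin at the centre of its underside
- jug: bystander: glass measuring jug with a handle, 104 mm across, 140 mm high; origin at the centre of its underside
- pot: bystander: white plastic pot with a grey screw-top lid, 84 mm across, 100 mm high; origin at the centre of its underside

How it is judged (in metres and radians):
On the way, in this order (a step that is already met when the one before it is completed fails the run):
1. the coupling stands flange down in the large pocket, let go and with the gripper withdrawn, the lid still open (horizontal distance between coupling_mid and large_pocket below 0.0095 m and z of coupling_mid in the frame of large_pocket between 0.014 and 0.023 m and angle between coupling_mid's own z axis and vertical below 0.15 rad and distance between the grasp point and coupling_mid above 0.04 m and value of joint lid above 0.5 rad), for 0.2 s.
2. the lid is shut over it, with the bail still open (horizontal distance between coupling_mid and large_pocket below 0.0095 m and z of coupling_mid in the frame of large_pocket between 0.014 and 0.023 m and angle between coupling_mid's own z axis and vertical below 0.15 rad and value of joint lid below 0.05 rad and value of joint bail below 0.5 rad), for 0.2 s.
At the end, for the whole second after the job is handed in: The coupling stands upright (within 0.15 rad) and at rest on the floor of the large pocket, within 9.5 mm of its centre; the lid is shut (joint below 0.05 rad); the bail is home on the lid (joint above 1.05 rad) (horizontal distance between coupling_mid and large_pocket below 0.0095 m and z of coupling_mid in the frame of large_pocket between 0.014 and 0.023 m and angle between coupling_mid's own z axis and vertical below 0.15 rad and value of joint lid below 0.05 rad and value of joint bail above 1.05 rad and velocity of joint bail below 0.1 rad/s); the robot touches nothing.
It fails at once if the blender base is pushed more than 30 mm from its place (distance of blender from where it was at the start of the episode above 0.03 m).
It fails at once if the jug is pushed more than 30 mm from its place (distance of jug from where it was at the start of the episode above 0.03 m).
It fails at once if the pot is pushed more than 30 mm from its place (distance of pot from where it was at the start of the episode above 0.03 m).
It also fails if it takes over 66 s, if anything falls off the work surface, if the arm or the gripper's body presses on something with over 40 N, if the wrist force passes 120 N, or if a joint passes its speed limit or range.

## Working session

There is one attempt and no reset: what is moved stays moved. The work goes in short steps, Python scripts to look and compute and a shell command to move; the robot and the scene stay as the last step left them, time stands still between calls to the robot, and variables do not carry over. Pictures are saved under pics/ and viewed, at most 10 in all, crops included, and the job is handed in when it is done.

```bash
mkdir -p pics
cat > h.py <<'E'
import numpy as np, cv2
from rig import sensors, viewer, workorder, r
def snap(n,f):
    im=viewer.snapshot(n); cv2.imwrite('pics/'+f+'.png',im); return im
def ray(n,uv):
    c=viewer.calibration(n);K=np.array(c['camera_matrix']);R=np.array(c['R']);t=np.array(c['t'])
    p=cv2.undistortPoints(np.array([[uv]],float),K,np.array(c['dist']))[0,0]
    return -R.T@t, R.T@np.array([p[0],p[1],1.])
def onz(n,uv,z):
    o,d=ray(n,uv); return o+d*(z-o[2])/d[2]
def proj(n,X):
    c=viewer.calibration(n)
    return cv2.projectPoints(np.array(X,float).reshape(-1,1,3),cv2.Rodrigues(np.array(c['R']))[0],np.array(c['t']),np.array(c['camera_matrix']),np.array(c['dist']))[0][:,0]
E
python3 - <<'E'
from h import *
a=snap('top','top1');b=snap('scene','sc1');print(sensors.state())
for n in('top','scene'):
    print(ray(n,(256,192)))
E
```

```text
{'time_s': 0.1, 'joints': array([-1.22117552,  0.68988522, -0.19452532,  1.56621667,  0.15728826,
        0.90249968, -0.21510761]), 'joint_vel': array([ 2.50756275e-04, -2.91812781e-03, -1.68242788e-03, -2.64541503e-03,
       -3.35309108e-04, -1.44436217e-04,  2.92033915e-05]), 'joint_torque': array([-3.98168428e-03, -5.28497994e+01, -1.27116043e+00, -1.53838116e+01,
       -5.24086982e-02,  2.01717987e-03,  4.09589597e-05]), 'ee_pos': array([193.99458683, 593.58271751, 260.0058549 ]), 'ee_rot': array([-3.13997679e+00,  1.06491903e-04,  2.82583452e+00]), 'contact_force': array([ 0.08075376, -0.01239921,  0.14285666]), 'wrist_torque': array([ 0.01968826, -0.00576376,  0.00965509]), 'grasp_force': 0.0, 'gripper_width': 88.11926856859881}
(array([ 448.90348113,  -51.57149269, 1645.38060866]), array([ 0.08685016,  0.00578578, -0.99624496]))
(array([1105.94583921, -695.25731516,  958.18128639]), array([-0.39529807,  0.52994301, -0.75030652]))
```

View pics/top1.png

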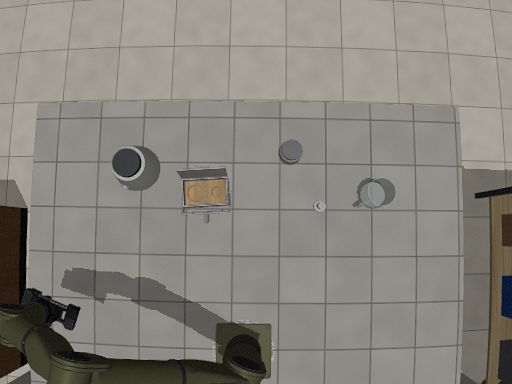

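View pics/sc1.png

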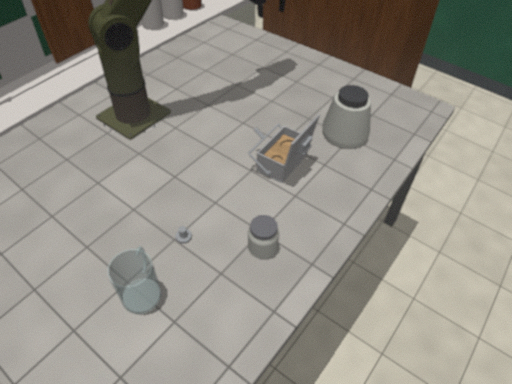

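The top view shows the tin near (205,192) with its bail tab at (206,217), the coupling at (320,206), the pot at (291,151), the jug at (374,193) and the blender at (128,163). I'll zoom in on the tin and coupling to measure them.

Run:
```python
from h import *
a=cv2.imread('pics/top1.png');b=cv2.imread('pics/sc1.png')
z=lambda i,x,y,w,h:cv2.resize(i[y:y+h,x:x+w],(400,300),interpolation=cv2.INTER_CUBIC)
cv2.imwrite('pics/z1.png',np.vstack([np.hstack([z(a,166,160,80,60),z(a,300,190,40,30)]),np.hstack([z(b,242,105,80,60),z(b,163,220,40,30)])]))
for n in ('top','scene'): print(n)
m=cv2.inRange(cv2.cvtColor(a,cv2.COLOR_BGR2HSV),(5,60,80),(25,255,255));m[:, :160]=0;m[:,250:]=0;m[:150]=0;m[230:]=0
p=cv2.findNonZero(m);rc=cv2.minAreaRect(p);print(rc,cv2.boxPoints(rc))
for q in cv2.boxPoints(rc):print(onz('top',q,48))
print(onz('top',rc[0],48),onz('top',(320,206),38))
```

```text
top
scene
((205.10357666015625, 191.46823120117188), (24.282180786132812, 41.46892166137695), 86.98721313476562) [[183.75964 180.4337 ]
 [225.17126 178.25414]
 [226.44751 202.50276]
 [185.03589 204.68233]]
[627.92213835 223.30815946  48.        ]
[637.41620801  71.02235486  48.        ]
[548.64891011  64.8289025   48.        ]
[538.9108322  216.33006082  48.        ]
[588.12242038 143.63325673  48.        ] [ 539.93798541 -277.67157323   38.        ]
```

View pics/z1.png

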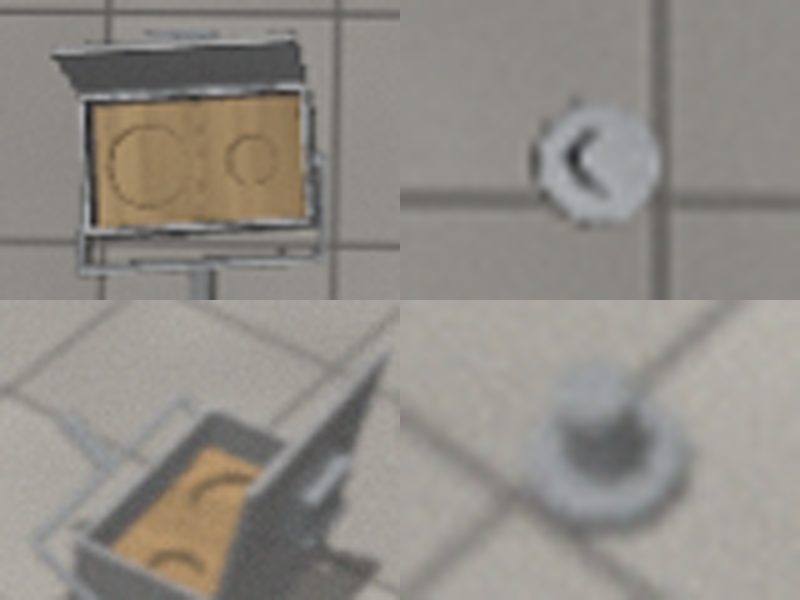

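Run:
```python
from h import *
T=lambda x,y:(166+(x+.5)/5-.5,160+(y+.5)/5-.5)
S=lambda x,y:(242+(x+.5)/5-.5,105+(y-300+.5)/5-.5)
L=onz('top',T(149,167),48);s=onz('top',T(252,160),48)
print('pockets',L,s,np.linalg.norm(L-s),(L+s)/2,'yaw',np.arctan2(*(-(L-s)[:2]*[1,-1])))
for q in [(82,97),(305,87),(318,222),(88,235)]:print('rim',onz('top',T(*q),80))
print('coup top fl',onz('top',(319.55,205.85),9),'sc fl',onz('scene',(183.45,235.55),7),'hub',onz('scene',(181.95,228.85),38))
a=cv2.imread('pics/top1.png');
# scene pocket estimates
print('tab end sc',onz('scene',S(68,412),92), 'rows of top', onz('top',(206.5,221),92))
for n,uv in(('pot',(291,152)),('jug',(374,193)),('bl',(128,163))):print(n,onz('top',uv,{'pot':100,'jug':100,'bl':175}[n]))
g=cv2.cvtColor(a,cv2.COLOR_BGR2GRAY);print(g[198:214,312:328]);print(g[208:226,200:214])
b=cv2.cvtColor(cv2.imread('pics/sc1.png'),cv2.COLOR_BGR2GRAY)
```

```text
pockets [582.12303938 179.16640006  48.        ] [588.06581863 103.69083611  48.        ] 75.7091631103639 [585.094429   141.42861808  48.        ] yaw 0.07857567916249247
rim [629.4668721  224.33761834  80.        ]
rim [638.21722459  63.5178002   80.        ]
rim [541.41399532  52.58275194  80.        ]
rim [530.15580181 217.43279768  80.        ]
coup top fl [ 542.12662075 -280.05754788    9.        ] sc fl [ 545.13624386 -281.59061254    7.        ] hub [ 544.2106769  -281.38965373   38.        ]
tab end sc [472.94036506 139.9500478   92.        ] rows of top [479.61746061 131.21736785  92.        ]
pot [ 727.99804431 -165.67438974  100.        ]
jug [ 584.49222149 -463.75746762  100.        ]
bl [672.14212376 396.98234916 175.        ]
[[140 140 138 138 140 140 139 140 140 140 138 141 143 111 107 138]
 [141 141 140 140 140 129 137 140 139 140 141 140 142 111 112 138]
 [141 142 141 141 136 117 137 145 144 147 140 141 144 111 108 138]
 [141 141 135 138 136 152 158 158 158 155 146 147 142 113 107 138]
 [142 142 116 135 157 161 148 147 156 157 155 156 146 108 108 139]
 [143 137 122 
[... 1086 characters left out ...]
1 127 119 115 121 122 110  86 119 142 141 143 143]
 [142 142 144 129 116 121 123 112  87 121 144 141 141 142]
 [141 141 143 136 123 122 124 110  84 121 143 140 140 142]
 [140 140 140 134 123 123 123 106  85 120 143 142 140 142]
 [141 139 142 136 120 121 125 107  82 121 144 140 140 141]
 [141 140 142 135 124 123 124 109  79 122 140 140 140 141]
 [141 141 140 138 127 122 123 107  81 118 142 141 140 141]
 [141 139 142 138 130 122 123 106 100 128 143 142 142 141]
 [141 140 140 136 131 120 108 108 128 142 142 141 140 142]
 [139 141 139 142 142 132 119 124 137 142 142 139 141 140]
 [141 140 141 140 140 141 142 141 143 140 141 141 141 142]
 [141 139 140 141 142 141 141 140 141 142 143 141 141 144]]
```

The large pocket lies at +y, at about (582.5, 178.7). The tin centre is about (585, 141) with yaw about 0.066, and the coupling is about (543.5, -281). I'll move over, passing in front of the tin.

```bash
python3 -m pendant '[{"x":2,"y":-2.8,"claw":-1},{"x":2,"y":-2.8,"claw":-1},{"x":2,"y":-2.8,"claw":-1},{"x":2,"y":-2.8,"claw":-1},{"x":2,"y":-2.8,"claw":-1},{"x":2,"y":-2.8,"claw":-1},{"x":2,"y":-2.8,"claw":-1},{"x":2,"y":-2.8,"claw":-1},{"x":2,"y":-2.8,"claw":-1},{"x":2,"y":-2.8,"claw":-1},{"x":2,"y":-2.8,"claw":-1},{"x":2,"y":-2.8,"claw":-1},{"x":2,"y":-2.8,"claw":-1},{"x":2,"y":-2.8,"claw":-1}]'; python3 -m pendant '[{"x":0.5,"y":-3.2,"claw":-1},{"x":0.5,"y":-3.2,"claw":-1},{"x":0.5,"y":-3.2,"claw":-1},{"x":0.5,"y":-3.2,"claw":-1},{"x":0.5,"y":-3.2,"claw":-1},{"x":0.5,"y":-3.2,"claw":-1},{"x":0.5,"y":-3.2,"claw":-1},{"x":0.5,"y":-3.2,"claw":-1},{"x":0.5,"y":-3.2,"claw":-1},{"x":0.5,"y":-3.2,"claw":-1},{"x":0.5,"y":-3.2,"claw":-1},{"x":0.5,"y":-3.2,"claw":-1},{"x":0.5,"y":-3.2,"claw":-1},{"x":0.5,"y":-3.2,"claw":-1},{"x":0,"y":-3.2,"claw":-1},{"claw":-1},{"claw":-1}]'; python3 -c "
from h import *;print(sensors.state()['joints'])"
```

```text
[-1.22117552  0.68988522 -0.19452532  1.56621667  0.15728826  0.90249968
 -0.21510761]schema error: expected keys x, y, z, spin, claw
schema error: expected keys x, y, z, spin, claw
```

```bash
python3 -m pendant '[{"x":2.4,"y":-3.3,"z":0,"spin":0,"claw":-1},{"x":2.4,"y":-3.3,"z":0,"spin":0,"claw":-1},{"x":2.4,"y":-3.3,"z":0,"spin":0,"claw":-1},{"x":2.4,"y":-3.3,"z":0,"spin":0,"claw":-1},{"x":2.4,"y":-3.3,"z":0,"spin":0,"claw":-1},{"x":2.4,"y":-3.3,"z":0,"spin":0,"claw":-1},{"x":2.4,"y":-3.3,"z":0,"spin":0,"claw":-1},{"x":2.4,"y":-3.3,"z":0,"spin":0,"claw":-1},{"x":2.4,"y":-3.3,"z":0,"spin":0,"claw":-1},{"x":2.4,"y":-3.3,"z":0,"spin":0,"claw":-1},{"x":2.4,"y":-3.3,"z":0,"spin":0,"claw":-1},{"x":2.4,"y":-3.3,"z":0,"spin":0,"claw":-1},{"x":0,"y":0,"z":0,"spin":0,"claw":-1}]'; python3 -m pendant '[{"x":0.5,"y":-3.7,"z":0,"spin":0,"claw":-1},{"x":0.5,"y":-3.7,"z":0,"spin":0,"claw":-1},{"x":0.5,"y":-3.7,"z":0,"spin":0,"claw":-1},{"x":0.5,"y":-3.7,"z":0,"spin":0,"claw":-1},{"x":0.5,"y":-3.7,"z":0,"spin":0,"claw":-1},{"x":0.5,"y":-3.7,"z":0,"spin":0,"claw":-1},{"x":0.5,"y":-3.7,"z":0,"spin":0,"claw":-1},{"x":0.5,"y":-3.7,"z":0,"spin":0,"claw":-1},{"x":0.5,"y":-3.7,"z":0,"spin":0,"claw":-1},{"x":0.5,"y":-3.7,"z":0,"spin":0,"claw":-1},{"x":0.5,"y":-3.7,"z":0,"spin":0,"claw":-1},{"x":0.5,"y":-3.7,"z":0,"spin":0,"claw":-1},{"x":0.5,"y":-3.7,"z":0,"spin":0,"claw":-1},{"x":0,"y":0,"z":0,"spin":0,"claw":-1},{"x":0,"y":0,"z":0,"spin":0,"claw":-1}]'; python3 -c "
from h import *;print(sensors.state()['joints'])"
```

```text
time_s: 1.18
ee_pos: [487.2, 188.2, 260.2]
ee_rot: [-3.136, 0.004, 2.811]
contact_force: [0.1, 0.1, 0.1]
gripper_width: 88.1
grasp_force: 0.0
time_s: 2.43
ee_pos: [546.2, -285.6, 259.9]
ee_rot: [-3.141, -0.001, 2.82]
contact_force: [-0.2, 0.2, 0.2]
gripper_width: 88.2
grasp_force: 0.0
[ 0.57326552  0.68625511 -0.29870703  1.58978606  0.24105867  0.9028627
  1.43784101]
```

```bash
python3 -m pendant '[{"x":-0.2,"y":0.5,"z":-3.5,"spin":0,"claw":-1},{"x":0,"y":0,"z":-3.5,"spin":0,"claw":-1},{"x":0,"y":0,"z":-3.5,"spin":0,"claw":-1},{"x":0,"y":0,"z":-3.5,"spin":0,"claw":-1},{"x":0,"y":0,"z":-3.5,"spin":0,"claw":-1},{"x":0,"y":0,"z":-2.5,"spin":0,"claw":-1},{"x":0,"y":0,"z":-1.5,"spin":0,"claw":-1},{"x":0,"y":0,"z":-1.0,"spin":0,"claw":-1},{"x":0,"y":0,"z":0,"spin":0,"claw":-1},{"x":0,"y":0,"z":0,"spin":0,"claw":-1}]'
python3 - <<'E'
from h import *
b=snap('scene','sc2');a=snap('top','t2')
z=lambda i,x,y,w,h:cv2.resize(i[y:y+h,x:x+w],(400,300),interpolation=cv2.INTER_CUBIC)
cv2.imwrite('pics/z2.png',np.hstack([z(b,143,195,80,60),z(a,280,176,80,60)]))
E
```

```text
time_s: 3.27
ee_pos: [545.5, -276.8, 36.0]
ee_rot: [3.141, -0.0, 2.827]
contact_force: [-0.2, 0.2, 0.0]
gripper_width: 88.3
grasp_force: 0.0
```

View pics/z2.png

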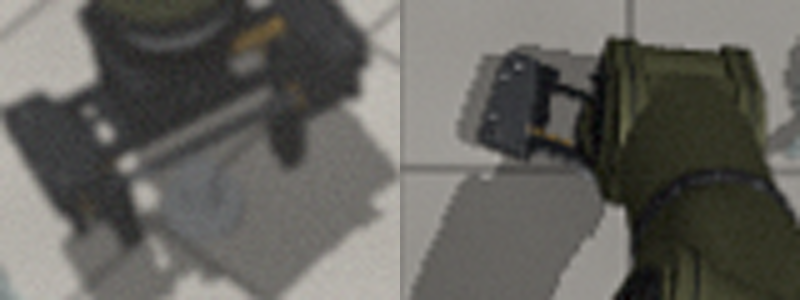

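The coupling at crop (205,200) sits between the fingertips, which are at (130,235) and (290,150). I'll centre on it, close and lift.

```bash
python3 -m pendant '[{"x":-0.1,"y":-0.4,"z":-0.1,"spin":0,"claw":-1},{"x":0,"y":0,"z":0,"spin":0,"claw":1},{"x":0,"y":0,"z":0,"spin":0,"claw":1},{"x":0,"y":0,"z":0,"spin":0,"claw":1},{"x":0,"y":0,"z":0,"spin":0,"claw":1},{"x":0,"y":0,"z":0,"spin":0,"claw":1},{"x":0,"y":0,"z":0,"spin":0,"claw":1},{"x":0,"y":0,"z":0,"spin":0,"claw":1},{"x":0,"y":0,"z":0,"spin":0,"claw":1},{"x":0,"y":0,"z":0,"spin":0,"claw":1},{"x":0,"y":0,"z":0,"spin":0,"claw":1},{"x":0,"y":0,"z":0,"spin":0,"claw":1}]'
```

```text
time_s: 4.37
ee_pos: [544.2, -281.7, 34.7]
ee_rot: [3.141, 0.0, 2.826]
contact_force: [-0.3, 0.2, -0.0]
gripper_width: 20.6
grasp_force: 30.0
```

```bash
python3 -m pendant '[{"x":0,"y":0,"z":1.5,"spin":0,"claw":1},{"x":0,"y":0,"z":3,"spin":0,"claw":1},{"x":0,"y":0,"z":3,"spin":0,"claw":1},{"x":0,"y":0,"z":3,"spin":0,"claw":1},{"x":0,"y":0,"z":3,"spin":0,"claw":1},{"x":0,"y":0,"z":3,"spin":0,"claw":1},{"x":0,"y":0,"z":0,"spin":0.095,"claw":1},{"x":0,"y":0,"z":0,"spin":0.095,"claw":1},{"x":0,"y":0,"z":0,"spin":0.095,"claw":1},{"x":0,"y":0,"z":0,"spin":0.095,"claw":1},{"x":0,"y":0,"z":0,"spin":0,"claw":1}]'; python3 -m pendant '[{"x":0,"y":1.5,"z":0,"spin":0,"claw":1},{"x":0,"y":2.5,"z":0,"spin":0,"claw":1},{"x":0,"y":3,"z":0,"spin":0,"claw":1},{"x":0,"y":3,"z":0,"spin":0,"claw":1},{"x":0,"y":3,"z":0,"spin":0,"claw":1},{"x":0,"y":3,"z":0,"spin":0,"claw":1},{"x":0,"y":3,"z":0,"spin":0,"claw":1},{"x":0,"y":3,"z":0,"spin":0,"claw":1},{"x":0,"y":3,"z":0,"spin":0,"claw":1},{"x":0,"y":3,"z":0,"spin":0,"claw":1},{"x":0.5,"y":3,"z":0,"spin":0,"claw":1},{"x":0.5,"y":3,"z":0,"spin":0,"claw":1},{"x":1,"y":3,"z":0,"spin":0,"claw":1},{"x":1,"y":3,"z":0,"spin":0,"claw":1},{"x":0.5,"y":3,"z":0,"spin":0,"claw":1},{"x":0.3,"y":2,"z":0,"spin":0,"claw":1},{"x":0,"y":1,"z":0,"spin":0,"claw":1},{"x":0,"y":0,"z":0,"spin":0,"claw":1},{"x":0,"y":0,"z":0,"spin":0,"claw":1}]'
python3 - <<'E'
from h import *
b=snap('scene','sc3')
z=lambda i,x,y,w,h:cv2.resize(i[y:y+h,x:x+w],(800,600),interpolation=cv2.INTER_CUBIC)
cv2.imwrite('pics/z3.png',z(b,200,50,160,120))
E
```

```text
time_s: 5.28
ee_pos: [543.6, -282.1, 199.5]
ee_rot: [3.141, -0.001, -3.075]
contact_force: [-0.0, -0.3, -1.4]
gripper_width: 20.6
grasp_force: 30.0
time_s: 6.87
ee_pos: [581.7, 177.0, 199.4]
ee_rot: [-3.14, -0.001, -3.078]
contact_force: [-0.1, -1.1, -1.3]
gripper_width: 20.3
grasp_force: 30.0
```

View pics/z3.png

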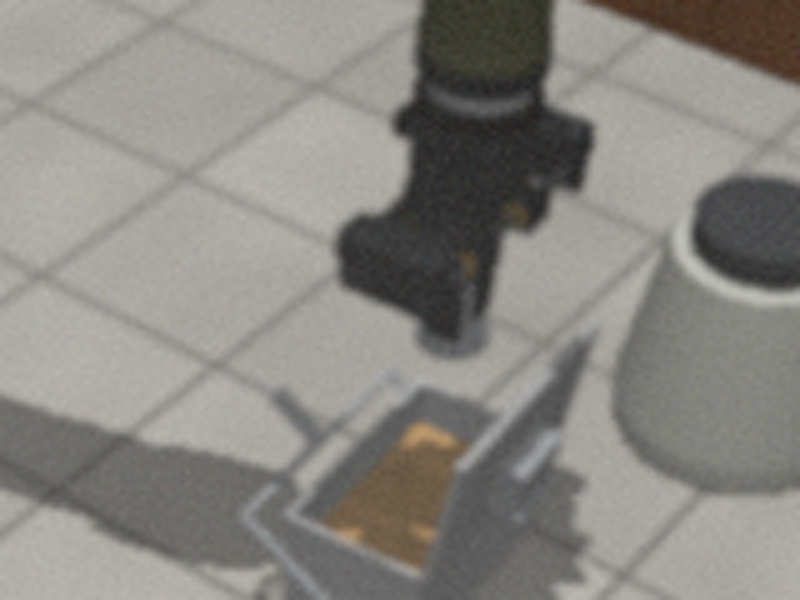

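The coupling hangs upright in the gripper, with its flange centre at crop (453,335). I'll check its offset from the TCP.

Run:
```python
from h import *
uv=(200+453.5/5-.5,50+336/5-.5)
print(onz('scene',uv,169), proj('scene',[581.7,177,169]),uv)
# triangulate scene pockets? check tin corners in scene: front-right rim, tab tip
for n,q,z in(('rim front -y outer',(290,510),80),('rim back -y',(425,578),80),('front +y',(418,386),80),('lid top +y',(592,335),171),('lid top -y?',(462,468),171),('tabend',(278,393),92)):print(n,onz('scene',(200+(q[0]+.5)/5-.5,50+(q[1]+.5)/5-.5),z))
```

```text
[582.75006177 172.94101349 169.        ] [[290.66282707 115.93237397]] (290.2, 116.7)
rim front -y outer [543.75725254  61.46298444  80.        ]
rim back -y [644.64790968  65.11167537  80.        ]
front +y [536.2908294 211.2721575  80.       ]
lid top +y [650.58202474 225.92538864 171.        ]
lid top -y? [657.46974344  73.16014641 171.        ]
tabend [476.70562516 135.10955328  92.        ]
```

```bash
python3 -m pendant '[{"x":0.15,"y":0.2,"z":-2,"spin":0,"claw":1},{"x":0,"y":0,"z":-3,"spin":0,"claw":1},{"x":0,"y":0,"z":-2.5,"spin":0,"claw":1},{"x":0,"y":0,"z":-1.5,"spin":0,"claw":1},{"x":0,"y":0,"z":-1,"spin":0,"claw":1},{"x":0,"y":0,"z":0,"spin":0,"claw":1}]';python3 -m pendant '[{"x":0,"y":0,"z":-0.7,"spin":0,"claw":1},{"x":0,"y":0,"z":-0.5,"spin":0,"claw":1},{"x":0,"y":0,"z":-0.4,"spin":0,"claw":1},{"x":0,"y":0,"z":-0.3,"spin":0,"claw":1},{"x":0,"y":0,"z":0,"spin":0,"claw":1},{"x":0,"y":0,"z":0,"spin":0,"claw":1}]'
```

```text
time_s: 7.42
ee_pos: [582.5, 177.4, 97.8]
ee_rot: [-3.139, -0.004, -3.08]
contact_force: [-0.2, 0.5, -2.0]
gripper_width: 19.9
grasp_force: 30.0
time_s: 7.92
ee_pos: [583.7, 180.2, 80.9]
ee_rot: [3.141, 0.0, -3.077]
contact_force: [0.7, 0.0, -1.6]
gripper_width: 19.9
grasp_force: 30.0
```

```bash
python3 -m pendant '[{"x":0,"y":-0.15,"z":-0.2,"spin":0,"claw":1},{"x":0,"y":0,"z":-0.2,"spin":0,"claw":1},{"x":0,"y":0,"z":-0.2,"spin":0,"claw":1},{"x":0,"y":0,"z":-0.1,"spin":0,"claw":1},{"x":0,"y":0,"z":-0.1,"spin":0,"claw":1},{"x":0,"y":0,"z":0,"spin":0,"claw":1},{"x":0,"y":0,"z":0,"spin":0,"claw":1}]'
```

```text
time_s: 8.5
ee_pos: [583.6, 178.7, 72.7]
ee_rot: [3.141, 0.0, -3.077]
contact_force: [0.5, -0.8, -1.3]
gripper_width: 20.4
grasp_force: 30.0
```

```bash
python3 -m pendant '[{"x":0,"y":0,"z":-0.1,"spin":0,"claw":1},{"x":0,"y":0,"z":0,"spin":0,"claw":1},{"x":0,"y":0,"z":0,"spin":0,"claw":1}]';python3 -m pendant '[{"x":0,"y":0,"z":-0.1,"spin":0,"claw":1},{"x":0,"y":0,"z":0,"spin":0,"claw":1},{"x":0,"y":0,"z":0,"spin":0,"claw":1}]'
```

```text
time_s: 8.75
ee_pos: [583.6, 178.7, 72.7]
ee_rot: [-3.142, 0.0, -3.077]
contact_force: [-2.0, -0.5, 5.7]
gripper_width: 20.3
grasp_force: 30.0
time_s: 9.0
ee_pos: [583.6, 178.7, 72.6]
ee_rot: [-3.141, 0.001, -3.077]
contact_force: [-3.3, -0.8, 14.1]
gripper_width: 20.8
grasp_force: 30.0
```

It touched the floor at the expected height. I'll ease off, open partway inside the tin, and rise.

```bash
python3 -m pendant '[{"x":0,"y":0,"z":0.15,"spin":0,"claw":1},{"x":0,"y":0,"z":0,"spin":0,"claw":0.4},{"x":0,"y":0,"z":0,"spin":0,"claw":0.3},{"x":0,"y":0,"z":0,"spin":0,"claw":0.3},{"x":0,"y":0,"z":0,"spin":0,"claw":0.3},{"x":0,"y":0,"z":0,"spin":0,"claw":0.3},{"x":0,"y":0,"z":0,"spin":0,"claw":0.3}]';python3 -m pendant '[{"x":0,"y":0,"z":0.5,"spin":0,"claw":0.3},{"x":0,"y":0,"z":1.5,"spin":0,"claw":0.3},{"x":0,"y":0,"z":3,"spin":0,"claw":0.3},{"x":0,"y":0,"z":3,"spin":0,"claw":0.3},{"x":0,"y":0,"z":3,"spin":0,"claw":0.3},{"x":0,"y":0,"z":3,"spin":0,"claw":0.3},{"x":0,"y":0,"z":3,"spin":0,"claw":0.3},{"x":0,"y":-3,"z":0,"spin":0,"claw":0.3},{"x":0,"y":-3.5,"z":0,"spin":0,"claw":0.3},{"x":0,"y":-3.5,"z":0,"spin":0,"claw":0.3},{"x":0,"y":-3.5,"z":0,"spin":0,"claw":0.3},{"x":0,"y":-3.5,"z":0,"spin":0,"claw":0.3},{"x":0,"y":-3.5,"z":0,"spin":0,"claw":1},{"x":0,"y":-3.5,"z":0,"spin":0,"claw":1},{"x":0,"y":-3.5,"z":0,"spin":0,"claw":1},{"x":0,"y":0,"z":0,"spin":0,"claw":1},{"x":0,"y":0,"z":0,"spin":0,"claw":1}]'
python3 - <<'E'
from h import *
a=snap('top','t4');b=snap('scene','s4')
z=lambda i,x,y,w,h:cv2.resize(i[y:y+h,x:x+w],(400,300),interpolation=cv2.INTER_CUBIC)
cv2.imwrite('pics/z4.png',np.hstack([z(a,166,160,80,60),z(b,242,105,80,60)]))
E
```

```text
time_s: 9.58
ee_pos: [583.5, 178.6, 72.0]
ee_rot: [3.142, -0.0, -3.077]
contact_force: [0.0, 0.5, -0.1]
gripper_width: 30.6
grasp_force: 0.0
time_s: 11.0
ee_pos: [583.1, -99.7, 242.3]
ee_rot: [-3.14, -0.0, -3.083]
contact_force: [0.4, 1.5, 0.2]
gripper_width: 0.7
grasp_force: 0.0
```

View pics/z4.png

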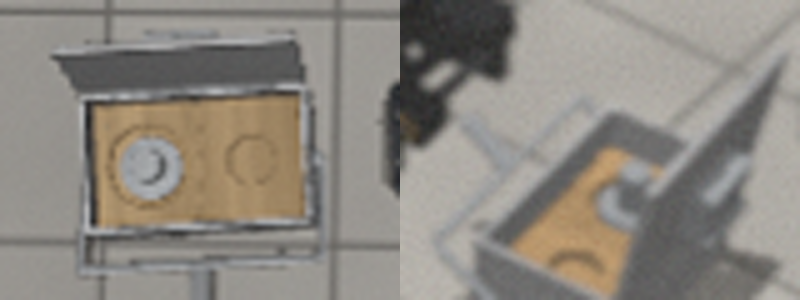

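The coupling stands centred in the large pocket, with the flange at crop (152,168) and the pocket at (149,167). Next I'll go behind the open lid with the fingers closed.

```bash
python3 -m pendant '[{"x":3.1,"y":0,"z":0,"spin":0,"claw":1},{"x":3.1,"y":0,"z":0,"spin":0,"claw":1},{"x":3.1,"y":0,"z":0,"spin":0,"claw":1},{"x":3.1,"y":0,"z":0,"spin":0,"claw":1},{"x":0,"y":3.1,"z":0,"spin":0,"claw":1},{"x":0,"y":3.1,"z":0,"spin":0,"claw":1},{"x":0,"y":3.1,"z":0,"spin":0,"claw":1},{"x":0,"y":3.1,"z":0,"spin":0,"claw":1},{"x":0,"y":3.1,"z":0,"spin":0,"claw":1},{"x":0,"y":3.1,"z":0,"spin":0,"claw":1},{"x":0,"y":3.1,"z":0,"spin":0,"claw":1},{"x":0,"y":3.1,"z":0,"spin":0,"claw":1},{"x":0,"y":0,"z":0,"spin":0,"claw":1},{"x":0,"y":0,"z":0,"spin":0,"claw":1}]';python3 - <<'E'
from h import *
from scipy.optimize import least_squares
T=lambda x,y:(166+(x+.5)/5-.5,160+(y+.5)/5-.5)
S=lambda q:(200+(q[0]+.5)/5-.5,50+(q[1]+.5)/5-.5)
for t,s in (((53,52),(594,333)),((298,40),(462,468))):
    f=lambda X:np.r_[proj('top',X)[0]-T(*t),proj('scene',X)[0]-S(s)]
    q=least_squares(f,[650,140,170]);print(q.x,q.cost)
E
```

```text
time_s: 12.27
ee_pos: [706.0, 157.7, 242.3]
ee_rot: [3.138, -0.001, -3.069]
contact_force: [-0.2, -0.9, 0.0]
gripper_width: 0.4
grasp_force: 0.0
[649.8558455  229.3863036  170.07556413] 0.002605436496906242
[660.55550234  63.51164208 179.12181524] 0.7553576088087456
```

```bash
python3 -m pendant '[{"x":0,"y":-0.8,"z":-2,"spin":0,"claw":1},{"x":0,"y":0,"z":-2.2,"spin":0,"claw":1},{"x":0,"y":0,"z":-2,"spin":0,"claw":1},{"x":0,"y":0,"z":0,"spin":0,"claw":1}]';python3 -m pendant '[{"x":-1.5,"y":-0.1,"z":0,"spin":0,"claw":1},{"x":-1.5,"y":-0.1,"z":0,"spin":0,"claw":1},{"x":-1.5,"y":-0.1,"z":0,"spin":0,"claw":1},{"x":-1,"y":-0.1,"z":0,"spin":0,"claw":1},{"x":-1,"y":-0.1,"z":0,"spin":0,"claw":1},{"x":0,"y":0,"z":0,"spin":0,"claw":1}]'
```

```text
time_s: 12.6
ee_pos: [704.8, 141.7, 175.8]
ee_rot: [-3.139, -0.008, -3.077]
contact_force: [-0.7, -0.5, -0.7]
gripper_width: 0.4
grasp_force: 0.0
time_s: 13.1
ee_pos: [642.2, 138.8, 182.2]
ee_rot: [3.141, 0.002, -3.077]
contact_force: [-0.3, 0.4, 0.1]
gripper_width: 0.0
grasp_force: 0.0
```

```bash
python3 -m pendant '[{"x":-1,"y":0,"z":0,"spin":0,"claw":1},{"x":-1,"y":0,"z":0,"spin":0,"claw":1}]'
python3 - <<'E'
from h import *
a=snap('top','t5');b=snap('scene','s5')
z=lambda i,x,y,w,h:cv2.resize(i[y:y+h,x:x+w],(400,300),interpolation=cv2.INTER_CUBIC)
cv2.imwrite('pics/z5.png',np.hstack([z(a,166,160,80,60),z(b,242,85,80,60)]))
E
```

```text
time_s: 13.27
ee_pos: [624.5, 138.2, 181.4]
ee_rot: [3.142, 0.004, -3.078]
contact_force: [1.7, 0.5, -0.9]
gripper_width: 0.2
grasp_force: 0.9
```

View pics/z5.png

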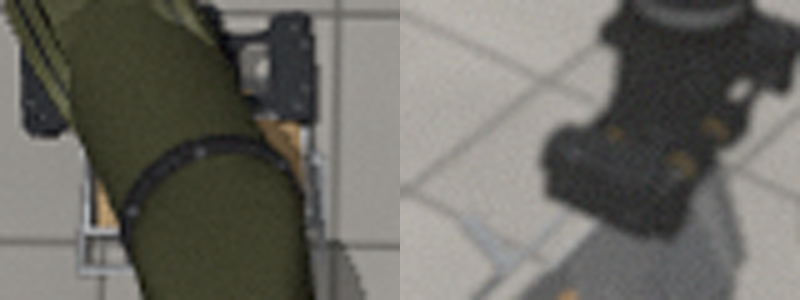

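The lid is leaning forward and being pushed by the fingertips. I'll follow the arc down.

```bash
python3 -m pendant '[{"x":-1,"y":0,"z":-0.2,"spin":0,"claw":1},{"x":-1,"y":0,"z":-0.3,"spin":0,"claw":1},{"x":-1,"y":-0.1,"z":-0.3,"spin":0,"claw":1},{"x":-0.8,"y":0,"z":-0.7,"spin":0,"claw":1},{"x":-0.8,"y":0,"z":-0.7,"spin":0,"claw":1},{"x":-0.8,"y":0,"z":-0.7,"spin":0,"claw":1},{"x":0,"y":0,"z":0,"spin":0,"claw":1}]';python3 -m pendant '[{"x":-0.4,"y":0,"z":-0.7,"spin":0,"claw":1},{"x":-0.4,"y":0,"z":-0.7,"spin":0,"claw":1},{"x":-0.4,"y":0,"z":-0.7,"spin":0,"claw":1},{"x":0,"y":0,"z":0,"spin":0,"claw":1}]'
```

```text
time_s: 13.95
ee_pos: [567.6, 137.4, 150.5]
ee_rot: [-3.141, -0.003, -3.077]
contact_force: [-0.3, -0.2, 0.7]
gripper_width: 0.7
grasp_force: 0.0
time_s: 14.28
ee_pos: [555.1, 137.4, 128.8]
ee_rot: [-3.141, -0.003, -3.077]
contact_force: [-0.0, 0.4, -0.5]
gripper_width: 0.4
grasp_force: 0.0
```

```bash
python3 -m pendant '[{"x":0,"y":0,"z":-0.6,"spin":0,"claw":1},{"x":0,"y":0,"z":-0.6,"spin":0,"claw":1},{"x":0,"y":0,"z":-0.4,"spin":0,"claw":1},{"x":0,"y":0,"z":-0.2,"spin":0,"claw":1},{"x":0,"y":0,"z":0,"spin":0,"claw":1}]';python3 -m pendant '[{"x":0,"y":0,"z":-0.2,"spin":0,"claw":1},{"x":0,"y":0,"z":0,"spin":0,"claw":1},{"x":0,"y":0,"z":0,"spin":0,"claw":1}]'
```

```text
time_s: 14.7
ee_pos: [556.4, 137.6, 111.6]
ee_rot: [-3.141, -0.001, -3.077]
contact_force: [0.6, -0.3, 0.2]
gripper_width: 0.4
grasp_force: 0.0
time_s: 14.95
ee_pos: [556.7, 137.6, 110.3]
ee_rot: [3.141, 0.0, -3.077]
contact_force: [0.3, 0.1, -0.2]
gripper_width: 0.4
grasp_force: 0.0
```

```bash
python3 -m pendant '[{"x":0,"y":0,"z":-0.2,"spin":0,"claw":1},{"x":0,"y":0,"z":0,"spin":0,"claw":1},{"x":0,"y":0,"z":0,"spin":0,"claw":1}]';python3 -m pendant '[{"x":0,"y":0,"z":-0.1,"spin":0,"claw":1},{"x":0,"y":0,"z":0,"spin":0,"claw":1},{"x":0,"y":0,"z":0,"spin":0,"claw":1}]'
```

```text
time_s: 15.2
ee_pos: [556.9, 137.7, 109.4]
ee_rot: [3.142, 0.001, -3.078]
contact_force: [-1.8, -1.9, 8.4]
gripper_width: 0.1
grasp_force: 4.5
time_s: 15.45
ee_pos: [556.9, 137.7, 109.3]
ee_rot: [-3.141, 0.002, -3.077]
contact_force: [-4.5, -0.6, 17.1]
gripper_width: -0.0
grasp_force: 8.3
```

The lid hit its hard stop at the shut height (fingertips at 87 mm). Now I'll lift off, go in front of the bail and drop down.

```bash
python3 -m pendant '[{"x":0,"y":0,"z":1.5,"spin":0,"claw":1},{"x":0,"y":0,"z":3,"spin":0,"claw":1},{"x":0,"y":0,"z":3,"spin":0,"claw":1},{"x":-2,"y":0,"z":2,"spin":0,"claw":1},{"x":-3,"y":-0.2,"z":0,"spin":0,"claw":1},{"x":-3,"y":-0.2,"z":0,"spin":0,"claw":1},{"x":-3,"y":-0.2,"z":0,"spin":0,"claw":1},{"x":-0.5,"y":0,"z":0,"spin":0,"claw":1},{"x":0,"y":0,"z":0,"spin":0,"claw":1},{"x":0,"y":0,"z":0,"spin":0,"claw":1}]';python3 - <<'E'
from h import *
a=snap('top','t6');b=snap('scene','s6')
z=lambda i,x,y,w,h:cv2.resize(i[y:y+h,x:x+w],(400,300),interpolation=cv2.INTER_CUBIC)
cv2.imwrite('pics/z6.png',np.hstack([z(a,166,170,80,60),z(b,242,95,80,60)]))
E
```

```text
time_s: 16.28
ee_pos: [442.7, 132.0, 202.6]
ee_rot: [3.141, 0.002, -3.077]
contact_force: [-0.5, 0.5, -0.2]
gripper_width: 0.5
grasp_force: 0.0
```

View pics/z6.png

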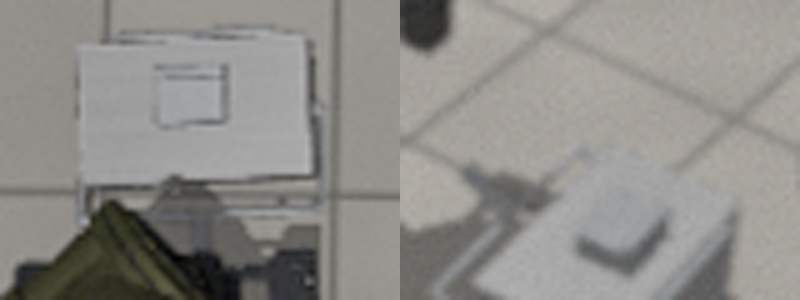

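The lid lies shut with its saddle on top, and the bail is still open in front of it. Next I'll descend and push the tab.

```bash
python3 -m pendant '[{"x":0,"y":0,"z":-2.5,"spin":0,"claw":1},{"x":0,"y":0,"z":-3,"spin":0,"claw":1},{"x":0,"y":0,"z":-3,"spin":0,"claw":1},{"x":0,"y":0,"z":-1.5,"spin":0,"claw":1},{"x":0,"y":0,"z":-0.8,"spin":0,"claw":1},{"x":0,"y":0,"z":0,"spin":0,"claw":1},{"x":0,"y":0,"z":0,"spin":0,"claw":1}]';python3 -m pendant '[{"x":0.9,"y":0,"z":0,"spin":0,"claw":1},{"x":0.9,"y":0.1,"z":0,"spin":0,"claw":1},{"x":0.9,"y":0,"z":1,"spin":0,"claw":1},{"x":0.9,"y":0.1,"z":1.1,"spin":0,"claw":1},{"x":0,"y":0,"z":0,"spin":0,"claw":1}]'
```

```text
time_s: 16.97
ee_pos: [442.4, 131.8, 94.2]
ee_rot: [3.141, 0.001, -3.078]
contact_force: [0.5, -0.7, 0.7]
gripper_width: 0.7
grasp_force: 0.0
time_s: 17.38
ee_pos: [478.5, 134.2, 117.6]
ee_rot: [3.14, 0.002, -3.078]
contact_force: [-4.3, 2.2, -1.6]
gripper_width: 0.4
grasp_force: 4.4
```

Contact is made at −4.3 N in x. Continuing the arc.

```bash
python3 -m pendant '[{"x":1,"y":0.1,"z":0.8,"spin":0,"claw":1},{"x":1,"y":0,"z":0.7,"spin":0,"claw":1},{"x":1.2,"y":0.1,"z":0.7,"spin":0,"claw":1},{"x":1.2,"y":0.1,"z":0.6,"spin":0,"claw":1},{"x":0,"y":0,"z":0,"spin":0,"claw":1}]';python3 -m pendant '[{"x":1.2,"y":0.1,"z":0.5,"spin":0,"claw":1},{"x":1.3,"y":0.1,"z":0.4,"spin":0,"claw":1},{"x":0,"y":0,"z":0,"spin":0,"claw":1},{"x":0,"y":0,"z":0,"spin":0,"claw":1}]'
```

```text
time_s: 17.8
ee_pos: [520.1, 137.2, 145.2]
ee_rot: [3.141, -0.002, -3.077]
contact_force: [-8.9, 1.8, 14.2]
gripper_width: 0.4
grasp_force: 9.0
time_s: 18.13
ee_pos: [547.3, 138.3, 152.8]
ee_rot: [3.141, 0.002, -3.079]
contact_force: [-0.7, -0.1, -0.1]
gripper_width: 0.7
grasp_force: 0.0
```

The force vanished, so the bail has probably snapped over. I'll retreat and check.

```bash
python3 -m pendant '[{"x":-2,"y":0,"z":0,"spin":0,"claw":1},{"x":-3,"y":0,"z":1,"spin":0,"claw":1},{"x":-3,"y":-1,"z":3,"spin":0,"claw":1},{"x":0,"y":-3,"z":2.5,"spin":0,"claw":1},{"x":0,"y":-3.5,"z":1,"spin":0,"claw":1},{"x":0,"y":-3.5,"z":0,"spin":0,"claw":1},{"x":0,"y":-3.5,"z":0,"spin":0,"claw":1},{"x":0,"y":-3.5,"z":0,"spin":0,"claw":1},{"x":0,"y":-3.5,"z":0,"spin":0,"claw":1},{"x":0,"y":-3.5,"z":0,"spin":0,"claw":1},{"x":0,"y":-3.5,"z":0,"spin":0,"claw":1},{"x":0,"y":0,"z":0,"spin":0,"claw":1},{"x":0,"y":0,"z":0,"spin":0,"claw":1}]';python3 - <<'E'
from h import *
a=snap('top','t7');b=snap('scene','s7')
z=lambda i,x,y,w,h:cv2.resize(i[y:y+h,x:x+w],(400,300),interpolation=cv2.INTER_CUBIC)
cv2.imwrite('pics/z7.png',np.hstack([z(a,166,165,80,60),z(b,242,95,80,60)]))
c=np.array([586,140.5]);ex=np.array([.998,.066])
for th in(-.15,0,.1): 
    P=[*(c-ex*134*np.sin(th)),20+134*np.cos(th)]
    print(th,(proj('top',P)[0]-[166,165])*5,(proj('scene',P)[0]-[242,95])*5+[400,0])
E
```

```text
time_s: 19.22
ee_pos: [466.5, -148.4, 225.5]
ee_rot: [-3.141, -0.001, -3.083]
contact_force: [0.8, 0.6, 0.4]
gripper_width: 0.6
grasp_force: 0.0
-0.15 [180.43271599  92.89606679] [641.40885354 169.64076534]
0 [181.42537802 121.80212836] [613.54571927 155.56900538]
0.1 [182.40945295 141.3918933 ] [594.91587081 148.37571591]
```

View pics/z7.png

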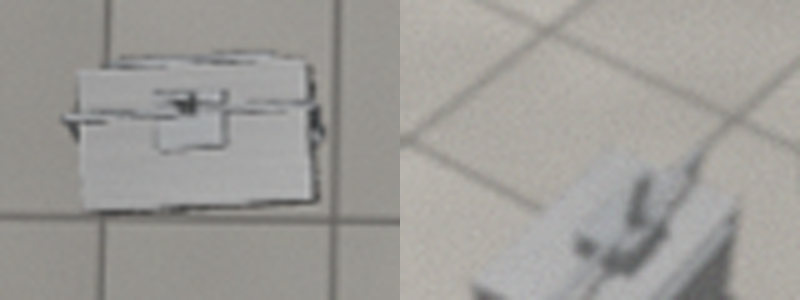

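The crossbar lies across the saddle. The tab end is at crop (183,93) in the top view and about (641,180) in the scene view. Both match the fully home prediction.

```bash
python3 -c "
from h import *;print(workorder.job_done())"
```

```text
the job is handed in; nothing more can be done
None
```

The job is handed in, with no verdict returned: the coupling is in the large pocket, the lid is shut and the bail is snapped home on it (lid and bail confirmed in the last pictures), and I didn't touch the blender base, jug or pot.

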